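# Check the laboratory balance with the middle weight

## Task

Check the balance with the middle-length one of the three steel check weights lying in the blue cradle. First stand it upright, knob up, on the round green pad and let go of it; then pick it up again and set it down gently, upright and centred, on the balance pan inside the clear draft ring, without knocking the ring or slamming the pan down to its stop. Leave the other two weights lying in the cradle and the cup, jar and bottle where they are.

Things in the scene. Friction and masses are not known exactly. Their poses are not given: they have to be found in the camera images.
- weight_middle: the middle steel check weight, about 300 g: cylinder 34 mm in diameter, 40 mm long, then a neck 12 mm in diameter, 5 mm long, then a knob 18 mm in diameter, 17 mm long; 62 mm overall. Origin at the centre of its flat base; z along its axis from base to knob. Starts lying in any one of the cradle's saddles, axis level 32 mm above the table, knob roughly to the robot's left (+y)
- weight_short: the short steel check weight, about 200 g: cylinder 34 mm in diameter, 26 mm long, then a neck 12 mm in diameter, 5 mm long, then a knob 18 mm in diameter, 17 mm long; 48 mm overall. Origin at the centre of its flat base; z along its axis from base to knob. Starts lying in any one of the cradle's saddles, axis level 32 mm above the table, knob roughly to the robot's left (+y)
- weight_long: the long steel check weight, about 400 g: cylinder 34 mm in diameter, 54 mm long, then a neck 12 mm in diameter, 5 mm long, then a knob 18 mm in diameter, 17 mm long; 76 mm overall. Origin at the centre of its flat base; z along its axis from base to knob. Starts lying in any one of the cradle's saddles, axis level 32 mm above the table, knob roughly to the robot's left (+y)
- cradle: blue cradle, fixed, base plate 75 x 200 x 4 mm (x, y, z), with three V saddles at y = -70, 0 and 70 mm, each 40 mm long (x from -16 to 24 mm), 27 mm wide and 20 mm high, narrower than the weight on it, so fingers pass on both sides. The weights' bases are all at x = 28 mm, knobs to its -x. Origin under the centre of the plate
- pad: round green pad, fixed, 100 mm in diameter, 4 mm thick, flat; origin at the centre of its underside, on the table
- balance: white laboratory balance, fixed, housing 240 x 190 mm (x from -140 to 100 mm), top 45 mm above the table; display on its -x end. Origin on the table directly under the axis of the pan, z up
- draft_ring: clear plastic draft ring on the balance, round the pan, on the pan's axis, open at the top: inside diameter 146 mm, outside 152 mm, 63 mm high, its rim 108 mm above the table (40 mm above the empty pan). Origin at the centre of its lower edge. Fragile
- pan_top (a point): centre of the upper face of the round steel balance pan, 90 mm in diameter and marked with a 43 mm circle; 68 mm above the table when empty; z up
- pan (a joint): downward travel of the sprung pan in m: 0 empty, 0.016 at its stop; about 0.49 N per mm, so the short, middle and long weight press it down about 4, 6 and 8 mm
- cup: white open specimen cup, 60 mm in diameter at the rim, 60 mm high, beyond the pad; origin at the centre of its underside; loose
- jar: green jar with white cap, 56 mm in diameter, 45 mm high; origin at the centre of its underside; loose
- bottle: white bottle with red cap, 50 mm in diameter, 130 mm high; origin at the centre of its underside; loose
Things that resemble listed ones, but are neither listed nor needed, are in the scene too. Leave any black look-alike of the cradle alone.

How it is judged:
On the way:
1. the middle weight stands upright on the green pad, let go of (horizontal distance between weight_middle and pad below 0.045 m and height (world z) of weight_middle below 0.008 m and angle between weight_middle's own z axis and vertical below 0.1 rad and linear speed of weight_middle below 0.02 m/s and contact force between weight_middle and the fingers below 0.05 N), for 0.2 s.
At the end, for the whole second after the job is handed in: The middle weight stands upright (0.08 rad), released and still (10 mm/s) on the pan: base within 3 mm of its face, axis within 8 mm of its centre, pan down 4.5 to 7.5 mm. The other weights are within 20 mm, the cup, jar and bottle within 30 mm of where they started (horizontal distance between weight_middle and pan_top below 0.008 m and z of weight_middle in the frame of pan_top between -0.003 and 0.003 m and angle between weight_middle's own z axis and vertical below 0.08 rad and value of joint pan between 0.0045 and 0.0075 m and linear speed of weight_middle below 0.01 m/s and distance of each of weight_short, weight_long from where it was at the start of the episode below 0.02 m and distance of each of cup, jar, bottle from where it was at the start of the episode below 0.03 m); the robot touches nothing.
It fails at once if the pan is slammed or pushed down near its stop (beyond 14 mm) (value of joint pan above 0.014 m).
It fails at once if the draft ring is knocked (more than 4 N) (contact force between draft_ring and anything else above 4 N).
It fails at once if another weight is moved from its saddle by more than 20 mm (not (distance of weight_short from where it was at the start of the episode below 0.02 m) or not (distance of weight_long from where it was at the start of the episode below 0.02 m)).
It fails at once if the cup, jar or bottle is moved by more than 30 mm (distance of any of cup, jar, bottle from where it was at the start of the episode above 0.03 m).
It also fails if it takes over 58 s, if anything falls off the work surface, if the arm or the gripper's body presses on something with over 40 N, if the wrist force passes 120 N, or if a joint passes its speed limit or range.

## Robot

A 7-joint arm with a two-finger parallel gripper is mounted at the origin on the work surface. World frame = base frame: x ahead of the robot, y to its left, z up, the work surface at z = 0. Lengths are in m, angles in rad, forces in N, time in s.
With the tool pointing down it reaches from about 0.35 to 0.775 m from the base axis. Payload 3.1 kg.
Tool frame: the origin (TCP) lies on the centre line of the jaws, within the pads' length; the fingertips stand 14 mm ahead of it and the grasp point (between the pads) lies 5 mm behind it; z points along the fingers, y is the line along which they close (so a half turn about z gives the same grasp; the last joint's range is limited). The gripper opens to 85 mm and grips with 20 to 120 N. Pads are 22 mm wide; open, the fingers measure 114 mm over their backs; the gripper's body (76 mm by 85 mm) begins 54 mm behind the grasp point. The pads swing forward as they close: fully open they stand 13 mm farther back than shut.
Start: joints at [1.235, 0.311, 0.014, 1.512, -0.004, 1.319, -0.027], TCP at [0.159, -0.526, 0.245] pointing down, gripper open.
Joint ranges: [-2.7, 2.7], [-0.3, 1.91], [-1.27, 1.3], [0.12, 2.57], [-1.44, 4.58], [0.2, 2.03], [-3.05, 3.05]. Speed limits (rad/s): [2.79, 2.79, 3.14, 3.14, 3.14, 3.14, 3.14].

## Interface

Orientations are given as a 3x3 rotation matrix whose columns are the frame's x, y, z axes.
In Python, from station import robot gives the robot as it stands.
- The arm moves only by the tool step_arm, never from a script. Its argument "commands" is a list of rows, each an object with "translation": the shift along the tool's x, y, z in cm, a list of three; "twist": the turn, a rotation vector about the tool's x, y, z in rad, a list of three. In form: [{"translation": [tx, ty, tz], "twist": [wx, wy, wz]}, ...]. A call has 1 to 20 rows; each row is the pose to reach, as a shift and turn from the pose commanded when the call began, along the tool's axes at that moment; what a row does not reach only later rows make up. A row lasts 1/8 s, in which the tool goes at most 62.5 mm and 10.7 degrees, less where a joint would pass 70% of its speed; a pose out of reach is approached as far as the arm can. A call with a gripper value outside its range is refused whole. "gripper" is the opening, from 0 (shut) to 1 (fully open), set as the call begins (left out, the last holds). The fingers move at their own pace and stop on an object; "grip_force" is the grip in N (left out, the last holds). Time passes only in rows, so rows that repeat a pose let the fingers close. It gives the time, the measured TCP pose, the force, the opening and the grip force at its end, in the units of the state.
- robot.state(): the state, without advancing time (a new reading comes with each control period).
- robot.grab_frame(name): name is "scene" or "side" or "wrist"; returns a dict with "color" (480x640x3 uint8, blue, green, red), "vfov" (degrees; the focal length in pixels is half the picture's height over the tangent of half this angle, whatever the lens; pixels are square), "cx", "cy" (the principal point, pixels), "distortion" ([k1, k2, p1, p2, k3] as OpenCV has them; the pictures are not rectified), "rvec" (rotation vector, rad) and "tvec" (3), from world to camera coordinates, as OpenCV has them. Camera axes: x right, y down, z forward; pixel columns grow to the right and rows downward; lengths in m; the calibration is good to about 2 mm. A picture is of the moment at which its call begins. There is no depth.
- robot.hand_in(): hands the job in; it is judged then, once.
Trained networks look in a picture, given as the dict that the camera call returned (one of the last four; its "shot" number tells which), for a name from the list of things; names that differ only in an ending like _2 or _b are one class to them, and where a whole thing is asked for, a point or a joint stands for the part that bears it (a point fixed in the world has none). Each returns a list of dicts, best first, with "conf" (0 to 1); they miss things now and then, are a little off and sometimes report something else, mostly with a low value. They report only what shows in the picture. A call takes as long as a camera call. They do not tell look-alikes from the thing itself.
- robot.spot_in(picture, label): "bbox" ([left, top, right, bottom] in pixels, round what is visible of it).
- robot.silhouettes(picture, label): "region" (480x640 bool, what is visible of it) and "bbox" ([left, top, right, bottom] in pixels, round what is visible of it).
The state is a dict: "time": time; "joint_pos": joint angles; "joint_vel": joint speeds; "joint_torque": joint torques, N m; "ee_pos": TCP position; "eef_rot": TCP orientation; "ft_force": force on the tool from outside, world axes, zero at the start; "moment": the same for the moment, N m; "grip_width": finger opening in m; "grasp_force": force on a finger pad.
Only numpy, scipy, OpenCV 4.12 (cv2) and the standard library are available. Lean on these libraries where they do the work, as an engineer would, in place of code of your own. Each camera call takes 0.05 s, during which the arm holds its last target. There are 200 camera calls.

## Working session

There is one attempt and no reset: what is moved stays moved. The work goes in short steps, Python scripts to look and compute and a tool call to move; the robot and the scene stay as the last step left them, time stands still between calls to the robot, and variables do not carry over. Pictures are saved under pics/ and viewed, at most 10 in all, crops included, and the job is handed in when it is done.

Besides the shell and the picture viewer there is one more tool, called after "Emit:" by a JSON object that holds its "method" and its "body". step_arm: Moves the arm, as the interface text tells. Its arguments: {"type":"object","properties":{"commands":{"type":"array","items":{"type":"object","properties":{"translation":{"type":"array","items":{"type":"number"}},"twist":{"type":"array","items":{"type":"number"}}}}},"gripper":{"type":"number"},"grip_force":{"type":"number"}},"required":["commands"]}

```bash
mkdir -p pics; cat > h.py <<'E'
import numpy as np, cv2
from station import robot
def K(f):
    fl=240/np.tan(np.radians(f["vfov"])/2)
    return np.array([[fl,0,f["cx"]],[0,fl,f["cy"]],[0,0,1]]),np.array(f["distortion"],float)
def ray(f,p):
    k,d=K(f); n=cv2.undistortPoints(np.array([[p]],float),k,d)[0,0]
    R=cv2.Rodrigues(np.array(f["rvec"],float))[0]; t=np.array(f["tvec"],float).ravel()
    v=R.T@np.array([n[0],n[1],1.]); return -R.T@t, v/np.linalg.norm(v)
def atz(f,p,z):
    c,v=ray(f,p); return c+v*(z-c[2])/v[2]
def tri(rs):
    A=sum(np.eye(3)-np.outer(v,v) for c,v in rs); b=sum((np.eye(3)-np.outer(v,v))@c for c,v in rs)
    return np.linalg.solve(A,b)
def proj(f,P):
    k,d=K(f); return cv2.projectPoints(np.array(P,float).reshape(-1,3),np.array(f["rvec"],float),np.array(f["tvec"],float),k,d)[0].reshape(-1,2)
E
python3 - <<'E'
from h import *
np.set_printoptions(precision=4,suppress=True)
s=robot.state(); print(s["time"],s["ee_pos"],s["eef_rot"],s["grip_width"])
for n in ("scene","side"):
    f=robot.grab_frame(n); cv2.imwrite(f"pics/{n}0.png",f["color"])
    print(n,ray(f,(320,240)))
    for l in ("weight_middle","weight_short","weight_long","cradle","pad","balance","draft_ring","pan_top","cup","jar","bottle"):
        for r in robot.spot_in(f,l)[:4]:
            b=np.array(r["bbox"]); c=((b[0]+b[2])/2,(b[1]+b[3])/2)
            print(l,round(r["conf"],2),b.round(),atz(f,c,.03)[:2])
E
```

```text
0.0 [ 0.1591 -0.5258  0.2442] [[ 0.9571  0.2897 -0.0008]
 [ 0.2897 -0.9571  0.0023]
 [-0.0001 -0.0024 -1.    ]] 0.08539120721470525
scene (array([ 1.3286, -0.2781,  0.6984]), array([-0.7648,  0.2204, -0.6055]))
weight_middle 0.58 [232. 272. 264. 290.] [ 0.5725 -0.2223]
weight_long 0.61 [229. 251. 268. 269.] [ 0.5054 -0.2087]
cradle 0.92 [231. 240. 269. 300.] [ 0.5395 -0.2121]
cradle 0.88 [125. 246. 178. 305.] [ 0.4921 -0.4202]
cradle 0.73 [187. 192. 229. 238.] [ 0.293  -0.2773]
cradle 0.4 [428. 204. 468. 220.] [0.4733 0.3095]
pad 0.74 [313. 238. 354. 263.] [ 0.5312 -0.0177]
balance 0.56 [391. 180. 499. 265.] [0.5139 0.2782]
draft_ring 0.7 [415. 183. 486. 243.] [0.479 0.313]
pan_top 0.55 [430. 204. 466. 221.] [0.4757 0.308 ]
pan_top 0.18 [238. 330. 267. 367.] [ 0.7571 -0.2457]
cup 0.75 [361. 275. 391. 315.] [0.6966 0.0199]
jar 0.92 [235. 330. 270. 367.] [ 0.7569 -0.2461]
bottle 0.82 [414. 269. 441. 334.] [0.7471 0.1104]
bottle 0.49 [360. 275. 390. 312.] [0.6925 0.0192]
side (array([ 0.4294, -0.7201,  0.8365]), array([ 0.088 ,  0.6439, -0.7601]))
weight_middle 0.78 [354. 300. 374. 336.] [ 0.5721 -0.2264]
weight_short 0.6 [274. 310. 295. 340.] [ 0.4319 -0.2181]
weight_long 0.81 [313. 294. 334. 340.] [ 0.5019 -0.2135]
cradle 0.77 [267. 310. 382. 351.] [ 0.4996 -0.2406]
cradle 0.76 [116. 349. 237. 413.] [ 0.2445 -0.2994]
cradle 0.68 [245. 413. 374. 470.] [ 0.4467 -0.4302]
pad 0.65 [282. 223. 329. 261.] [ 0.4937 -0.0376]
balance 0.62 [241.  99. 349. 175.] [0.5131 0.2888]
balance 0.61 [270.  96. 335. 158.] [0.5349 0.3256]
draft_ring 0.72 [271.  93. 337. 162.] [0.5383 0.323 ]
pan_top 0.69 [284. 119. 324. 139.] [0.5373 0.3174]
cup 0.71 [385. 189. 417. 229.] [0.7008 0.0191]
cup 0.29 [289. 121. 320. 139.] [0.5389 0.3126]
jar 0.81 [450. 296. 486. 332.] [ 0.7543 -0.2501]
bottle 0.98 [413. 143. 441. 202.] [0.7857 0.118 ]
```

View pics/side0.png

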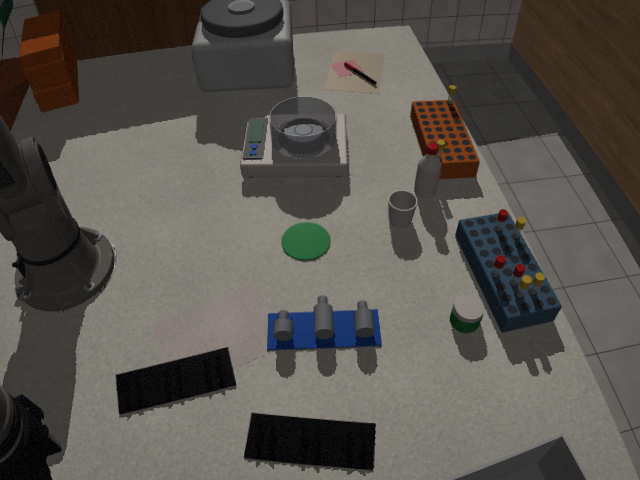

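View pics/scene0.png

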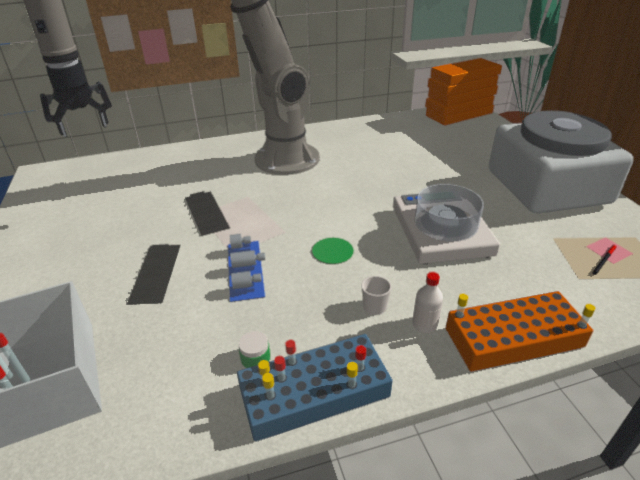

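The side view shows the blue cradle at px (267–382, 310–351). The short, long and middle weights are in it at (284,325), (323,318) and (364,318), knobs toward +y. The pad is at (306,241) and the balance ring at (303,127). The scene view agrees. Next I'll move over the cradle to use the wrist camera.

Emit:
{"method": "step_arm", "body": {"commands": [{"translation": [44,-15,-1.5],"twist": [0,0,-1.27]},{"translation": [44,-15,-1.5],"twist": [0,0,-1.27]},{"translation": [44,-15,-1.5],"twist": [0,0,-1.27]},{"translation": [44,-15,-1.5],"twist": [0,0,-1.27]},{"translation": [44,-15,-1.5],"twist": [0,0,-1.27]},{"translation": [44,-15,-1.5],"twist": [0,0,-1.27]},{"translation": [44,-15,-1.5],"twist": [0,0,-1.27]},{"translation": [44,-15,-1.5],"twist": [0,0,-1.27]},{"translation": [44,-15,-1.5],"twist": [0,0,-1.27]},{"translation": [44,-15,-1.5],"twist": [0,0,-1.27]},{"translation": [44,-15,-1.5],"twist": [0,0,-1.27]},{"translation": [44,-15,-1.5],"twist": [0,0,-1.27]}], "gripper": 0.7, "grip_force": 60}}

```text
time: 2.7
ee_pos: [0.5361, -0.2567, 0.2604]
eef_rot: [[0.009, 1.0, -0.0], [1.0, -0.009, -0.001], [-0.001, -0.0, -1.0]]
ft_force: [0.8, 0.3, 0.0]
grip_width: 0.0598
grasp_force: 0.0
```

```bash
cat > m.py <<'E'
from h import *
np.set_printoptions(precision=4,suppress=True)
s=robot.state(); print(s["time"],s["ee_pos"],s["eef_rot"],s["joint_pos"],s["grip_width"])
F={n:robot.grab_frame(n) for n in ("wrist","side","scene")}
cv2.imwrite("pics/w1.png",F["wrist"]["color"])
print("cam",ray(F["wrist"],(320,240)))
for l in ("weight_middle","weight_short","weight_long","pad","cup","pan_top"):
    rs=[]
    for n,f in F.items():
        rr=robot.silhouettes(f,l)
        for r in rr[:2]:
            ys,xs=np.nonzero(r["region"]); c=(xs.mean(),ys.mean())
            (cx,cy),(w,h),a=cv2.minAreaRect(np.c_[xs,ys].astype(np.float32))
            print(l,n,round(r["conf"],2),np.round(r["bbox"]),atz(f,c,{"pad":.004,"pan_top":.068,"cup":.03}.get(l,.032)),"rect",round(w),round(h),round(a,1))
        if rr: 
            ys,xs=np.nonzero(rr[0]["region"]); rs.append(ray(f,(xs.mean(),ys.mean())))
    if len(rs)>1: print("  TRI",tri(rs))
E
python3 m.py
```

```text
2.7 [ 0.5361 -0.2567  0.2604] [[ 0.0093  1.     -0.0003]
 [ 1.     -0.0093 -0.0008]
 [-0.0008 -0.0003 -1.    ]] [ 0.6873  0.4269 -0.4009  1.3418  0.1654  1.4054  0.2822] 0.05975336191448114
cam (array([ 0.5373, -0.1748,  0.3899]), array([-0.0156, -0.309 , -0.9509]))
weight_middle wrist 0.98 [337. 144. 379. 210.] [ 0.5689 -0.229   0.032 ] rect 35 69 6.8
weight_middle side 0.73 [353. 302. 374. 337.] [ 0.5691 -0.2313  0.032 ] rect 37 19 90.0
weight_middle scene 0.69 [230. 271. 265. 289.] [ 0.5683 -0.23    0.032 ] rect 15 28 90.0
  TRI [ 0.5688 -0.2299  0.0315]
weight_short wrist 0.64 [195. 141. 234. 195.] [ 0.4282 -0.2191  0.032 ] rect 53 36 90.0
weight_short side 0.89 [274. 309. 294. 339.] [ 0.4295 -0.2225  0.032 ] rect 30 18 90.0
weight_short scene 0.61 [228. 232. 249. 248.] [ 0.4292 -0.2187  0.032 ] rect 14 20 80.5
  TRI [ 0.4284 -0.2196  0.0304]
weight_long wrist 0.87 [267. 111. 308. 204.] [ 0.4995 -0.2132  0.032 ] rect 36 86 3.4
weight_long side 0.97 [315. 295. 336. 343.] [ 0.4996 -0.2167  0.032 ] rect 43 19 90.0
weight_long side 0.6 [403. 193. 414. 226.] [0.7193 0.0163 0.032 ] rect 10 35 5.4
weight_long scene 0.74 [230. 252. 266. 269.] [ 0.5012 -0.2142  0.032 ] rect 14 33 85.2
weight_long scene 0.5 [228. 271. 263. 291.] [ 0.5671 -0.2298  0.032 ] rect 16 29 90.0
  TRI [ 0.4993 -0.2142  0.0296]
pad side 0.88 [280. 225. 320. 262.] [ 0.4834 -0.017   0.004 ] rect 37 40 90.0
pad scene 0.79 [312. 240. 354. 267.] [ 0.5014 -0.0102  0.004 ] rect 26 40 90.0
pad scene 0.37 [387. 182. 500. 267.] [0.4859 0.2967 0.004 ] rect 86 92 73.0
  TRI [ 0.4843 -0.0048 -0.0104]
cup side 0.62 [388. 191. 414. 227.] [0.718  0.0144 0.03  ] rect 25 30 45.0
cup scene 0.78 [362. 276. 391. 313.] [0.695  0.0184 0.03  ] rect 38 29 90.0
  TRI [0.7126 0.0072 0.0445]
pan_top side 0.88 [282. 118. 323. 137.] [0.5316 0.2766 0.068 ] rect 17 38 90.0
pan_top scene 0.87 [430. 205. 463. 218.] [0.5194 0.2744 0.068 ] rect 37 12 6.3
  TRI [0.5305 0.2667 0.0762]
```

View pics/w1.png

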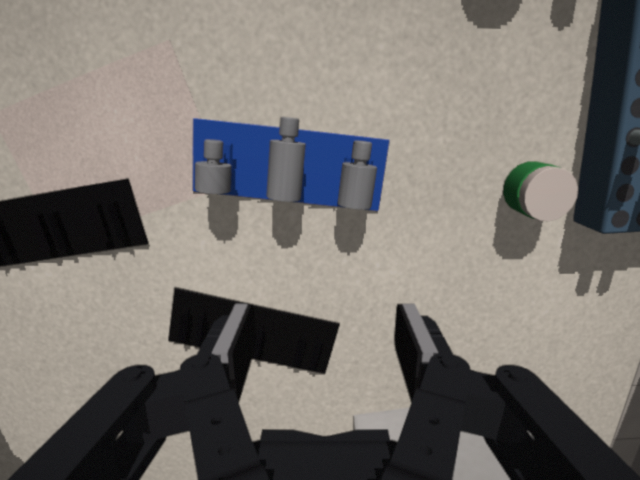

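```bash
python3 - <<'E'
from h import *
np.set_printoptions(precision=4,suppress=True)
f=robot.grab_frame("wrist")
for l in ("weight_short","weight_middle","weight_long"):
    r=robot.silhouettes(f,l)[0]; ys,xs=np.nonzero(r["region"])
    top,bot=ys.min(),ys.max()
    # midline near base half and knob
    L=[(xs[ys==y].min()+xs[ys==y].max())/2 for y in range(top,bot+1)]
    W=[xs[ys==y].max()-xs[ys==y].min()+1 for y in range(top,bot+1)]
    print(l,r["conf"],top,bot,W)
    yy=np.arange(top,bot+1)
    pts=np.array([atz(f,(L[i],yy[i]),.032) for i in range(3,len(yy)-3)])
    p=np.polyfit(pts[:,1],pts[:,0],1); print("x=",p, "ends", atz(f,(L[0],top),.032),atz(f,(L[-1],bot),.032))
c=f["color"].astype(int); m=((c[...,0]>90)&(c[...,0]>2*c[...,2])&(c[...,0]>1.5*c[...,1])).astype(np.uint8)
n,lab,st,ce=cv2.connectedComponentsWithStats(m); i=1+st[1:,4].argmax(); print(st[i])
ys,xs=np.nonzero(lab==i); P=np.array([atz(f,p,.004)[:2] for p in zip(xs,ys)]); r=cv2.minAreaRect(P.astype(np.float32)); print(r)
E
```

```text
weight_short 0.55 140 194 [np.int64(4), np.int64(16), np.int64(18), np.int64(20), np.int64(20), np.int64(20), np.int64(21), np.int64(21), np.int64(21), np.int64(21), np.int64(21), np.int64(21), np.int64(21), np.int64(20), np.int64(20), np.int64(20), np.int64(19), np.int64(19), np.int64(18), np.int64(17), np.int64(16), np.int64(17), np.int64(20), np.int64(28), np.int64(31), np.int64(35), np.int64(36), np.int64(37), np.int64(37), np.int64(37), np.int64(37), np.int64(37), np.int64(37), np.int64(37), np.int64(37), np.int64(37), np.int64(37), np.int64(37), np.int64(37), np.int64(37), np.int64(37), np.int64(37), np.int64(37), np.int64(37), np.int64(37), np.int64(37), np.int64(37), np.int64(36), np.int64(36), np.int64(36), np.int64(35), np.int64(34), np.int64(32), np.int64(28), np.int64(18)]
x= [0.1069 0.4517] ends [ 0.4347 -0.1894  0.032 ] [ 0.4298 -0.2411  0.032 ]
weight_middle 0.78 142 211 [np.int64(6), np.int64(15), np.int64(18), np.int64(19), np.int64(19), np.int64(19), np.int64(19), np.int64(19), np.int64(19), np.int64(19), np.int64(19), np.int64(19), np.int64(19), np.int64(19), np.in
[... 1592 characters left out ...]
 np.int64(37), np.int64(36), np.int64(36), np.int64(36), np.int64(36), np.int64(35), np.int64(35), np.int64(35), np.int64(35), np.int64(36), np.int64(36), np.int64(36), np.int64(36), np.int64(35), np.int64(35), np.int64(35), np.int64(35), np.int64(35), np.int64(35), np.int64(35), np.int64(35), np.int64(35), np.int64(35), np.int64(35), np.int64(34), np.int64(34), np.int64(34), np.int64(34), np.int64(34), np.int64(34), np.int64(33), np.int64(31), np.int64(27), np.int64(21), np.int64(3)]
x= [0.1113 0.523 ] ends [ 0.5004 -0.1704  0.032 ] [ 0.5012 -0.2508  0.032 ]
[ 193  120   88   80 3756]
((0.44534844160079956, -0.2124340534210205), (0.07376409322023392, 0.08882710337638855), 83.21006774902344)
```

The wrist view shows the cradle turned about 6°. The middle weight is rightmost, base at about (357,207) and knob at about (362,147). Triangulation puts its axis at z≈0.0315, which agrees with the text. I'll compute the tilted pre-grasp.

```bash
cat > go.py <<'E'
from h import *
from scipy.spatial.transform import Rotation as Ro
np.set_printoptions(precision=4,suppress=True)
def down(yaw): # tool z down, tool x horizontal at angle yaw
    c,s=np.cos(yaw),np.sin(yaw); return np.array([[c,s,0],[s,-c,0],[0,0,-1.]])
def tilt(yaw,t): return down(yaw)@Ro.from_euler('y',t).as_matrix()  # t>0: z leans toward +x of tool
def go(gp,R):  # grasp point target
    s=robot.state(); R0=np.array(s["eef_rot"]); p=np.array(gp)+.005*R[:,2]
    print("t",s["time"],"now grasp",np.array(s["ee_pos"])-.005*R0[:,2])
    print("tr cm",R0.T@(p-s["ee_pos"])*100,"tw",Ro.from_matrix(R0.T@R).as_rotvec())
E
python3 - <<'E'
from go import *
R=tilt(np.pi/2-.1,-.52); g=np.array([.5687,-.2287,.032])
go(g-.08*R[:,2],R); print(R)
E
```

```text
t 3.95 now grasp [ 0.537  -0.2554  0.2653]
tr cm [ 6.4064  3.4993 16.3222] tw [ 0.0242 -0.5196  0.0909]
[[ 0.0866  0.995  -0.0496]
 [ 0.8635 -0.0998 -0.4944]
 [-0.4969  0.     -0.8678]]
```

Emit:
{"method": "step_arm", "body": {"commands": [{"translation": [6.4,3.5,5],"twist": [0.012,-0.26,0.045]},{"translation": [6.4,3.5,10],"twist": [0.024,-0.52,0.09]},{"translation": [6.4,3.5,13],"twist": [0.024,-0.52,0.09]},{"translation": [6.4,3.5,16.3],"twist": [0.024,-0.52,0.09]},{"translation": [6.4,3.5,16.3],"twist": [0.024,-0.52,0.09]},{"translation": [6.4,3.5,16.3],"twist": [0.024,-0.52,0.09]}]}}

```text
time: 4.7
ee_pos: [0.5733, -0.193, 0.099]
eef_rot: [[0.089, 0.995, -0.048], [0.863, -0.101, -0.496], [-0.498, 0.003, -0.867]]
ft_force: [-0.3, 0.3, 0.2]
grip_width: 0.0598
grasp_force: 0.0
```

```bash
python3 - <<'E'
from go import *
s=robot.state(); print(s["joint_pos"])
f=robot.grab_frame("wrist"); cv2.imwrite("pics/w2.png",f["color"]); print("cam",ray(f,(320,240)))
r=robot.silhouettes(f,"weight_middle")
for q in r: print(q["conf"],np.round(q["bbox"]))
for h in (0,26,40,62): print(h,proj(f,np.array([.5663,-.2545,.032])+h/1000*np.array([.0998,.995,0])))
R=tilt(np.pi/2-.1,-.52); go([.5687,-.2287,.032],R)
E
```

```text
[ 0.1774  0.5786 -0.2475  1.6317  0.7275  1.1449 -0.5167]
cam (array([ 0.5871, -0.0587,  0.171 ]), array([-0.0853, -0.7362, -0.6714]))
0.96 [293. 210. 353. 312.]
0.26 [163. 187. 239. 308.]
0 [[322.4832 284.8049]]
26 [[322.2527 259.6457]]
40 [[322.1114 244.1544]]
62 [[321.8595 216.4268]]
t 4.8 now grasp [ 0.5739 -0.1907  0.1041]
tr cm [ 0.2584 -0.1698  8.163 ] tw [ 0.0033  0.0007 -0.0036]
```

View pics/w2.png

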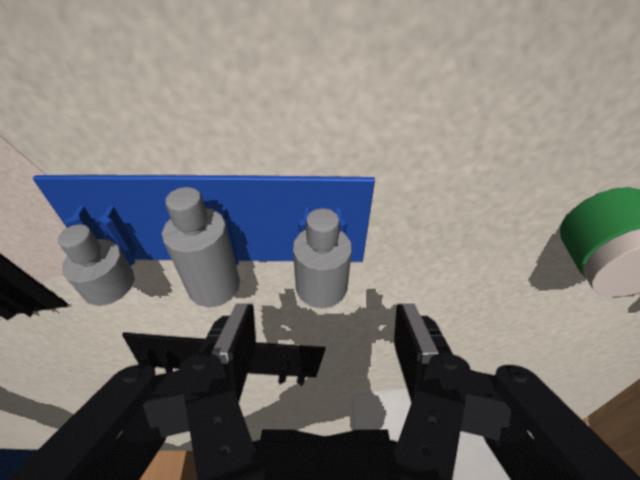

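The wrist view shows the middle weight at (322,260), centred between the fingers and matching the projected pose. I'll descend and grip.

Emit:
{"method": "step_arm", "body": {"commands": [{"translation": [0.25,-0.15,3],"twist": [0,0,0]},{"translation": [0.25,-0.15,6],"twist": [0,0,0]},{"translation": [0.25,-0.15,8.1],"twist": [0,0,0]},{"translation": [0.25,-0.15,8.1],"twist": [0,0,0]},{"translation": [0.25,-0.15,8.1],"twist": [0,0,0]}]}}

```text
time: 5.42
ee_pos: [0.5684, -0.2289, 0.0269]
eef_rot: [[0.087, 0.995, -0.047], [0.864, -0.098, -0.494], [-0.497, 0.002, -0.868]]
ft_force: [0.1, -0.3, 0.3]
grip_width: 0.06
grasp_force: 0.0
```

Emit:
{"method": "step_arm", "body": {"commands": [{"translation": [0,0,0],"twist": [0,0,0]},{"translation": [0,0,0],"twist": [0,0,0]},{"translation": [0,0,0],"twist": [0,0,0]},{"translation": [0,0,0],"twist": [0,0,0]},{"translation": [0,0,0],"twist": [0,0,0]},{"translation": [0,0,0],"twist": [0,0,0]}], "gripper": 0.2, "grip_force": 60}}

```text
time: 6.18
ee_pos: [0.5683, -0.2285, 0.027]
eef_rot: [[0.086, 0.995, -0.047], [0.864, -0.098, -0.495], [-0.497, 0.002, -0.868]]
ft_force: [-0.5, 3.0, 5.7]
grip_width: 0.0324
grasp_force: 59.4
```

Emit:
{"method": "step_arm", "body": {"commands": [{"translation": [-2.2,0,-3.8],"twist": [0,0,0]},{"translation": [-4.4,0,-7.6],"twist": [0,0,0]},{"translation": [-6.5,0,-11.3],"twist": [0,0,0]},{"translation": [-6.5,0,-11.3],"twist": [0,0,0]}]}}

```text
time: 6.68
ee_pos: [0.5695, -0.2297, 0.1594]
eef_rot: [[0.09, 0.995, -0.042], [0.863, -0.099, -0.495], [-0.497, 0.008, -0.868]]
ft_force: [0.4, 0.5, -4.0]
grip_width: 0.0325
grasp_force: 61.3
```

```bash
cat > pad.py <<'E'
from go import *
from scipy.optimize import least_squares
def pad(F):
    out=[]
    for n,f in F.items():
        c=cv2.cvtColor(f["color"],cv2.COLOR_BGR2HSV)
        m=((c[...,0]>45)&(c[...,0]<90)&(c[...,1]>110)).astype(np.uint8)
        k,lab,st,ce=cv2.connectedComponentsWithStats(m)
        for i in np.argsort(-st[1:,4])[:3]+1:
            if st[i,4]<150: continue
            cn=cv2.findContours((lab==i).astype(np.uint8),cv2.RETR_EXTERNAL,cv2.CHAIN_APPROX_NONE)[0][0][:,0]
            P=np.array([atz(f,p,.004)[:2] for p in cv2.convexHull(cn)[:,0]])
            P2=np.array([atz(f,p,.004)[:2] for p in cn])
            q=least_squares(lambda v:np.hypot(*(P2-v[:2]).T)-v[2],[*P2.mean(0),.05],loss="soft_l1",f_scale=.002).x
            print("green",n,st[i],q)
def pan(F):
    for n,f in F.items():
        for l,z in (("pan_top",.068),("draft_ring",.0765)):
            for r in robot.silhouettes(f,l)[:1]:
                ys,xs=np.nonzero(r["region"]); b=r["bbox"]
                print(l,n,round(r["conf"],2),np.round(b),"mid",atz(f,((b[0]+b[2])/2,(b[1]+b[3])/2),z),"cent",atz(f,(xs.mean(),ys.mean()),z))
E
python3 - <<'E'
from pad import *
s=robot.state(); print(s["joint_pos"],s["ft_force"],s["grip_width"])
F={n:robot.grab_frame(n) for n in ("side","scene","wrist")}
pad(F); del F["wrist"]; pan(F)
E
```

```text
[ 0.2461  0.5034 -0.2542  1.5849  0.6949  1.2032 -0.3847] [ 0.401   0.5043 -4.0096] 0.03250793475003419
green side [ 282  223   49   37 1384] [ 0.4964 -0.0112  0.0477]
green side [450 308  31  25 299] [ 0.7554 -0.2441  0.0255]
green scene [313 238  40  25 797] [ 0.4979 -0.0085  0.0466]
green wrist [ 557   90   83   85 3175] [ 0.7513 -0.2405  0.0249]
pan_top side 0.94 [284. 119. 321. 138.] mid [0.5288 0.2695 0.068 ] cent [0.5313 0.2773 0.068 ]
draft_ring side 0.91 [269.  95. 337. 161.] mid [0.5301 0.2612 0.0765] cent [0.5306 0.2646 0.0765]
pan_top scene 0.75 [430. 204. 463. 220.] mid [0.523  0.2716 0.068 ] cent [0.5203 0.2762 0.068 ]
draft_ring scene 0.88 [417. 183. 480. 242.] mid [0.5348 0.2684 0.0765] cent [0.5356 0.267  0.0765]
```

```bash
python3 - <<'E'
from go import *
for yaw in (1.4,.9): go([.497,-.01,.16],tilt(yaw,1.05))
E
```

```text
t 7.025 now grasp [ 0.5663 -0.227   0.1584]
tr cm [ 18.5806  -9.0086 -10.9983] tw [-0.025   1.5694  0.0759]
t 7.025 now grasp [ 0.5663 -0.227   0.1584]
tr cm [ 18.5213  -8.805  -10.9653] tw [-0.17    1.5243  0.6104]
```

Emit:
{"method": "step_arm", "body": {"commands": [{"translation": [18.5,-9,-11],"twist": [-0.025,1.57,0.075]},{"translation": [18.5,-9,-11],"twist": [-0.025,1.57,0.075]},{"translation": [18.5,-9,-11],"twist": [-0.025,1.57,0.075]},{"translation": [18.5,-9,-11],"twist": [-0.025,1.57,0.075]},{"translation": [18.5,-9,-11],"twist": [-0.025,1.57,0.075]},{"translation": [18.5,-9,-11],"twist": [-0.025,1.57,0.075]},{"translation": [18.5,-9,-11],"twist": [-0.025,1.57,0.075]},{"translation": [18.5,-9,-11],"twist": [-0.025,1.57,0.075]},{"translation": [18.5,-9,-11],"twist": [-0.025,1.57,0.075]},{"translation": [18.5,-9,-11],"twist": [-0.025,1.57,0.075]},{"translation": [18.5,-9,-11],"twist": [-0.025,1.57,0.075]},{"translation": [18.5,-9,-11],"twist": [-0.025,1.57,0.075]},{"translation": [18.5,-9,-11],"twist": [-0.025,1.57,0.075]}]}}

```text
time: 8.65
ee_pos: [0.499, -0.006, 0.1602]
eef_rot: [[0.079, 0.986, 0.148], [0.493, -0.168, 0.854], [0.867, 0.006, -0.499]]
ft_force: [-0.9, 0.5, -3.0]
grip_width: 0.0325
grasp_force: 61.2
```

```bash
python3 - <<'E'
from go import *
s=robot.state(); print(s["joint_pos"],s["ft_force"],s["grip_width"])
R=tilt(1.4,1.05); go([.497,-.01,.06],R)
F={n:robot.grab_frame(n) for n in ("side","scene")}
ims=[]
for n,f in F.items():
    r=robot.silhouettes(f,"weight_middle"); print(n,[(round(q["conf"],2),np.round(q["bbox"])) for q in r[:3]])
    c=proj(f,[.497,-.01,.16])[0].astype(int); y,x=max(c[1]-75,0),max(c[0]-100,0)
    ims.append(cv2.resize(f["color"][y:y+150,x:x+200],(400,300),interpolation=cv2.INTER_CUBIC)); print(x,y)
cv2.imwrite("pics/up.png",np.hstack(ims))
E
```

```text
[ 1.0402  0.6881 -0.6544  1.8024 -0.6491  1.1955  0.6518] [-0.8525  0.4992 -3.0291] 0.03245547722136581
t 8.65 now grasp [ 0.4983 -0.0103  0.1627]
tr cm [-8.8937 -0.1931  5.1267] tw [0.0007 0.0014 0.0062]
side [(0.33, array([284., 118., 322., 142.]))]
202 109
scene [(0.57, array([322., 179., 341., 210.]))]
231 118
```

View pics/up.png

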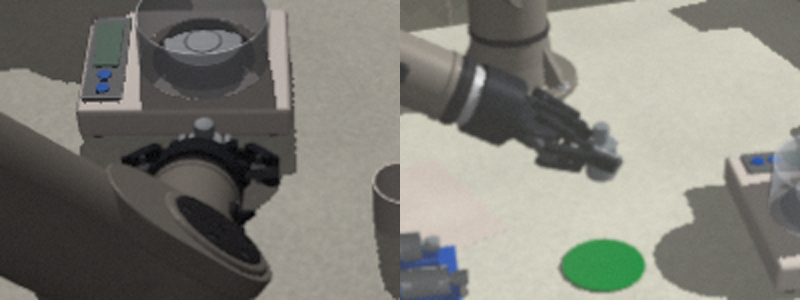

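Crops: the weight is upright in the gripper (knob top at about px (331,180) in the scene view) with clear space over the pad. I'll lower it.

Emit:
{"method": "step_arm", "body": {"commands": [{"translation": [-3.5,0,2],"twist": [0,0,0]},{"translation": [-7,-0.1,4],"twist": [0,0,0]},{"translation": [-9,-0.1,5.1],"twist": [0,0,0]},{"translation": [-10.2,-0.1,5.8],"twist": [0,0,0]},{"translation": [-10.7,-0.1,6.1],"twist": [0,0,0]},{"translation": [-10.7,-0.1,6.1],"twist": [0,0,0]}]}}

```text
time: 9.6
ee_pos: [0.4987, -0.0068, 0.0368]
eef_rot: [[0.08, 0.986, 0.149], [0.49, -0.169, 0.855], [0.868, 0.005, -0.497]]
ft_force: [-0.4, -0.8, -3.2]
grip_width: 0.0326
grasp_force: 61.3
```

```bash
python3 - <<'E'
from go import *
s=robot.state(); print(s["joint_pos"],s["ft_force"],s["grip_width"])
f=robot.grab_frame("scene"); r=robot.silhouettes(f,"weight_middle"); print([(round(q["conf"],2),np.round(q["bbox"])) for q in r[:3]])
g=np.array(s["ee_pos"])-.005*np.array(s["eef_rot"])[:,2]; print(g)
for h in (28,20): print(proj(f,[g+[0,0,-h/1000],g+[0,0,(62-h)/1000]]).round(1))
x,y=260,170; cv2.imwrite("pics/low.png",cv2.resize(f["color"][y:y+100,x:x+130],None,fx=5,fy=5,interpolation=cv2.INTER_CUBIC))
E
```

```text
[ 1.0014  0.9099 -0.5957  1.8195 -0.6038  1.0261  0.7949] [-0.4497 -0.7644 -3.2461] 0.03262705154665774
[(0.48, array([228., 235., 250., 248.])), (0.45, array([322., 227., 340., 256.]))]
[ 0.498  -0.0111  0.0393]
[[331.4 247.7]
 [331.3 226.4]]
[[331.4 245. ]
 [331.3 223.5]]
```

View pics/low.png

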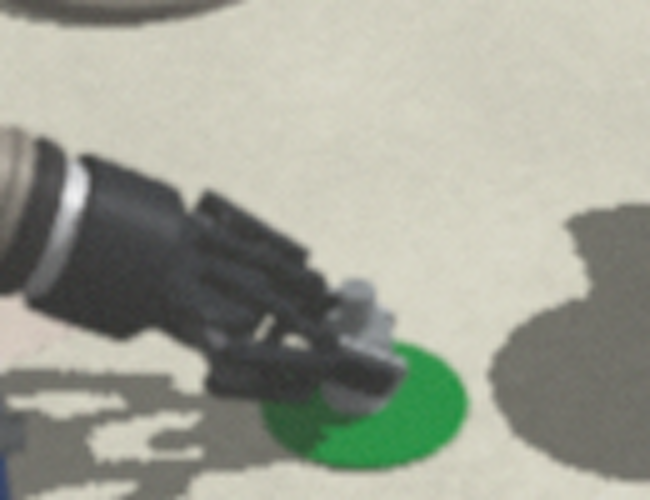

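The weight is upright about 7 mm above the pad, base rim near px (331,253). I'll lower it slowly.

Emit:
{"method": "step_arm", "body": {"commands": [{"translation": [-0.17,0,0.1],"twist": [0,0,0]},{"translation": [-0.35,0,0.2],"twist": [0,0,0]},{"translation": [-0.44,0,0.25],"twist": [0,0,0]},{"translation": [-0.52,0,0.3],"twist": [0,0,0]},{"translation": [-0.52,0,0.3],"twist": [0,0,0]}]}}

```text
time: 10.32
ee_pos: [0.4983, -0.0068, 0.0312]
eef_rot: [[0.08, 0.986, 0.149], [0.489, -0.169, 0.856], [0.868, 0.004, -0.496]]
ft_force: [-2.8, -2.7, 2.9]
grip_width: 0.0323
grasp_force: 61.9
```

Emit:
{"method": "step_arm", "body": {"commands": [{"translation": [0,0,0],"twist": [0,0,0]},{"translation": [0,0,0],"twist": [0,0,0]},{"translation": [0,0,0],"twist": [0,0,0]},{"translation": [0,0,0],"twist": [0,0,0]},{"translation": [0,0,0],"twist": [0,0,0]}], "gripper": 0.7}}

```text
time: 10.95
ee_pos: [0.4983, -0.0067, 0.0304]
eef_rot: [[0.081, 0.986, 0.149], [0.491, -0.169, 0.855], [0.868, 0.004, -0.497]]
ft_force: [-0.8, 0.8, 0.5]
grip_width: 0.0601
grasp_force: 0.0
```

```bash
python3 - <<'E'
from go import *
s=robot.state(); R=np.array(s["eef_rot"]); print(s["ft_force"],s["grip_width"])
g=np.array(s["ee_pos"])-.005*R[:,2]; 
go(g-.09*R[:,2],R)
p=g-.09*R[:,2]; print(p)
# next: vertical pose above the weight
go([.497,-.011,.25],down(1.4)); go([.497,-.09,.25],down(1.4))
E
```

```text
[-0.791   0.8396  0.4667] 0.06011039194094254
t 10.95 now grasp [ 0.4976 -0.011   0.0329]
tr cm [-0.  0. -9.] tw [0. 0. 0.]
[ 0.4842 -0.0879  0.0776]
t 10.95 now grasp [ 0.4976 -0.011   0.0329]
tr cm [ 18.4005   0.0244 -11.055 ] tw [ 0.0032 -1.0505  0.0027]
t 10.95 now grasp [ 0.4976 -0.011   0.0329]
tr cm [ 14.5253   1.3615 -17.8081] tw [ 0.0032 -1.0505  0.0027]
```

Emit:
{"method": "step_arm", "body": {"commands": [{"translation": [0,0,-3],"twist": [0,0,0]},{"translation": [0,0,-6],"twist": [0,0,0]},{"translation": [0,0,-9],"twist": [0,0,0]},{"translation": [5,0.4,-12],"twist": [0,-0.18,0]},{"translation": [9,0.8,-15],"twist": [0,-0.36,0]},{"translation": [14.5,1.4,-17.8],"twist": [0.003,-0.54,0.003]},{"translation": [14.5,1.4,-17.8],"twist": [0.003,-0.7,0.003]},{"translation": [14.5,1.4,-17.8],"twist": [0.003,-0.88,0.003]},{"translation": [14.5,1.4,-17.8],"twist": [0.003,-1.05,0.003]},{"translation": [14.5,1.4,-17.8],"twist": [0.003,-1.05,0.003]},{"translation": [14.5,1.4,-17.8],"twist": [0.003,-1.05,0.003]}]}}

```text
time: 12.32
ee_pos: [0.4967, -0.0913, 0.2442]
eef_rot: [[0.172, 0.985, -0.001], [0.985, -0.172, 0.002], [0.001, -0.002, -1.0]]
ft_force: [-0.2, -1.1, -0.6]
grip_width: 0.0597
grasp_force: 0.0
```

```bash
python3 - <<'E'
from go import *
from pad import pad
s=robot.state(); print(s["time"],s["ee_pos"],s["eef_rot"],s["joint_pos"])
F={n:robot.grab_frame(n) for n in ("wrist","side","scene")}
cv2.imwrite("pics/w3.png",F["wrist"]["color"]); print("cam",ray(F["wrist"],(320,240)))
rs=[]
for n,f in F.items():
    r=robot.silhouettes(f,"weight_middle")
    for q in r[:3]:
        ys,xs=np.nonzero(q["region"]); c=(xs.mean(),ys.mean()); b=q["bbox"]
        print(n,round(q["conf"],2),np.round(b),"z28",atz(f,c,.028),"boxmid",atz(f,((b[0]+b[2])/2,(b[1]+b[3])/2),.03),"knobtop?",atz(f,((b[0]+b[2])/2,b[1]),.066))
pad(F)
E
```

```text
12.325 [ 0.4967 -0.0913  0.2442] [[ 0.1719  0.9851 -0.0014]
 [ 0.9851 -0.1719  0.0017]
 [ 0.0014 -0.0017 -1.    ]] [ 0.548   0.2572 -0.4925  1.6166  0.1235  1.3007 -0.1367]
cam (array([ 0.5113, -0.011 ,  0.3738]), array([-0.0666, -0.3   , -0.9516]))
wrist 0.66 [289. 108. 330. 146.] z28 [ 0.4967 -0.0115  0.028 ] boxmid [ 0.4963 -0.0132  0.03  ] knobtop? [0.5006 0.0013 0.066 ]
side 0.67 [297. 218. 316. 247.] z28 [ 0.4969 -0.0139  0.028 ] boxmid [ 0.4992 -0.013   0.03  ] knobtop? [ 0.5012 -0.0074  0.066 ]
scene 0.73 [321. 228. 339. 255.] z28 [ 0.4975 -0.0131  0.028 ] boxmid [ 0.4989 -0.0149  0.03  ] knobtop? [ 0.4952 -0.0135  0.066 ]
scene 0.69 [414. 271. 444. 330.] z28 [0.7513 0.109  0.028 ] boxmid [0.7451 0.1146 0.03  ] knobtop? [0.7002 0.1329 0.066 ]
scene 0.21 [419. 183. 482. 244.] z28 [0.4737 0.3096 0.028 ] boxmid [0.4821 0.3114 0.03  ] knobtop? [0.4021 0.3507 0.066 ]
green wrist [ 259   67  102  106 7108] [ 0.4963 -0.0077  0.0483]
green wrist [547 275  52  49 976] [ 0.7532 -0.2412  0.025 ]
green side [282 224  48  36 997] [ 0.4964 -0.0118  0.0463]
green side [450 308  32  25 303] [ 0.7557 -0.2442  0.0257]
green scene [316 239  37  24 409] [ 0.5007 -0.0057  0.0429]
```

View pics/w3.png

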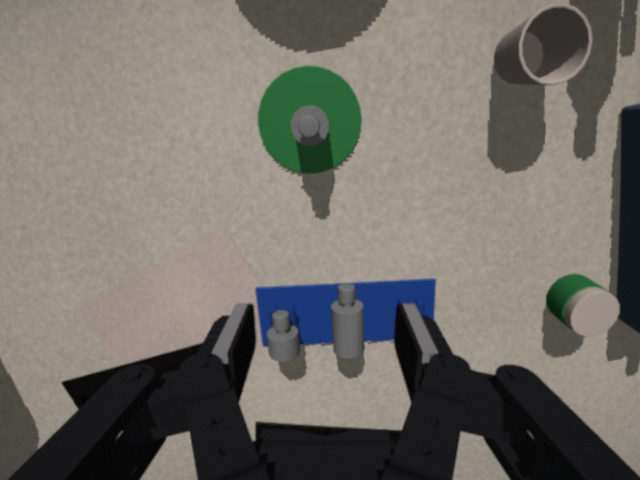

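The wrist view shows the weight upright on the pad at about (310,125). All three cameras agree on about (0.497, −0.0125). Now I'll regrasp it vertically from above.

```bash
python3 - <<'E'
from go import *
go([.497,-.0125,.10],down(1.4)); go([.497,-.0125,.036],down(1.4))
E
```

```text
t 12.625 now grasp [ 0.497  -0.0918  0.2493]
tr cm [ 7.7945 -1.3672 14.9428] tw [-0.0009 -0.001  -0.0037]
t 12.625 now grasp [ 0.497  -0.0918  0.2493]
tr cm [ 7.7883 -1.3616 21.3428] tw [-0.0009 -0.001  -0.0037]
```

Emit:
{"method": "step_arm", "body": {"commands": [{"translation": [5,-0.8,4],"twist": [0,0,0]},{"translation": [7.8,-1.35,9],"twist": [0,0,0]},{"translation": [7.8,-1.35,13],"twist": [0,0,0]},{"translation": [7.8,-1.35,15],"twist": [0,0,0]},{"translation": [7.8,-1.35,18],"twist": [0,0,0]},{"translation": [7.8,-1.35,20.5],"twist": [0,0,0]},{"translation": [7.8,-1.35,21.3],"twist": [0,0,0]},{"translation": [7.8,-1.35,21.3],"twist": [0,0,0]},{"translation": [7.8,-1.35,21.3],"twist": [0,0,0]}]}}

```text
time: 13.75
ee_pos: [0.4984, -0.011, 0.0329]
eef_rot: [[0.171, 0.985, 0.002], [0.985, -0.171, 0.0], [0.001, 0.002, -1.0]]
ft_force: [-0.0, 0.1, -0.5]
grip_width: 0.0596
grasp_force: 0.0
```

Emit:
{"method": "step_arm", "body": {"commands": [{"translation": [0,0,0],"twist": [0,0,0]},{"translation": [0,0,0],"twist": [0,0,0]},{"translation": [0,0,0],"twist": [0,0,0]},{"translation": [0,0,0],"twist": [0,0,0]},{"translation": [0,0,0],"twist": [0,0,0]},{"translation": [0,0,0],"twist": [0,0,0]}], "gripper": 0.2, "grip_force": 40}}

```text
time: 14.5
ee_pos: [0.498, -0.0109, 0.0328]
eef_rot: [[0.17, 0.985, 0.001], [0.985, -0.17, 0.0], [0.0, 0.001, -1.0]]
ft_force: [-1.4, 0.3, 6.2]
grip_width: 0.0331
grasp_force: 40.1
```

Emit:
{"method": "step_arm", "body": {"commands": [{"translation": [0,0,-3],"twist": [0,0,0]},{"translation": [0,0,-8],"twist": [0,0,0]},{"translation": [0,0,-14],"twist": [0,0,0]},{"translation": [0,0,-20],"twist": [0,0,0]},{"translation": [4,0,-25],"twist": [0,0,0]},{"translation": [9,0,-25],"twist": [0,0,0]},{"translation": [14,0,-25],"twist": [0,0,0]},{"translation": [17,0,-25],"twist": [0,0,0]},{"translation": [17,0,-25],"twist": [0,0,0]},{"translation": [17,0,-25],"twist": [0,0,0]}]}}

```text
time: 15.75
ee_pos: [0.5261, 0.1552, 0.2809]
eef_rot: [[0.171, 0.985, -0.001], [0.985, -0.171, -0.002], [-0.002, -0.001, -1.0]]
ft_force: [-0.1, -0.8, -3.8]
grip_width: 0.0326
grasp_force: 40.8
```

```bash
python3 - <<'E'
from go import *
from pad import pan
s=robot.state(); print(s["time"],s["ee_pos"],s["eef_rot"],s["joint_pos"],s["ft_force"],s["grip_width"])
F={n:robot.grab_frame(n) for n in ("wrist","side","scene")}
cv2.imwrite("pics/w4.png",F["wrist"]["color"]); print("cam",ray(F["wrist"],(320,240)))
pan(F)
f=F["wrist"]
for q in robot.silhouettes(f,"weight_middle")[:2]: print(q["conf"],np.round(q["bbox"]))
for q in robot.silhouettes(f,"pan_top")[:1]:
    cn=max(cv2.findContours(q["region"].astype(np.uint8),cv2.RETR_EXTERNAL,cv2.CHAIN_APPROX_NONE)[0],key=len)[:,0]
    P=np.array([atz(f,p,.068)[:2] for p in cn]).astype(np.float32); print("pan ellipse",cv2.fitEllipse(P))
E
```

```text
15.75 [0.5261 0.1552 0.2809] [[ 0.1711  0.9853 -0.0015]
 [ 0.9852 -0.1711 -0.0015]
 [-0.0017 -0.0012 -1.    ]] [ 0.135   0.3546 -0.6244  1.4293  0.2073  1.4256 -0.662 ] [-0.0951 -0.7569 -3.8005] 0.03259096447248387
cam (array([0.5406, 0.236 , 0.4103]), array([-0.0665, -0.3031, -0.9506]))
pan_top wrist 0.6 [257.  25. 359. 138.] mid [0.5318 0.2705 0.068 ] cent [0.5308 0.2707 0.068 ]
draft_ring wrist 0.61 [208.   0. 405. 181.] mid [0.5293 0.2628 0.0765] cent [0.5224 0.2711 0.0765]
pan_top side 0.59 [286. 118. 319. 137.] mid [0.5301 0.2733 0.068 ] cent [0.5305 0.2773 0.068 ]
draft_ring side 0.93 [268.  94. 336. 159.] mid [0.5287 0.2665 0.0765] cent [0.5287 0.2636 0.0765]
pan_top scene 0.66 [427. 205. 465. 221.] mid [0.5249 0.2679 0.068 ] cent [0.5205 0.2746 0.068 ]
draft_ring scene 0.58 [414. 185. 483. 243.] mid [0.541  0.2651 0.0765] cent [0.5363 0.2678 0.0765]
0.68 [281. 274. 370. 416.]
pan ellipse ((0.5305116772651672, 0.269184410572052), (0.08843433856964111, 0.08889710158109665), 166.11080932617188)
```

View pics/w4.png

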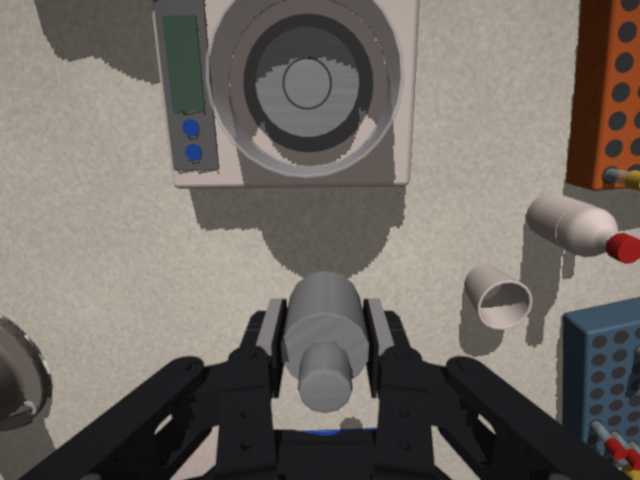

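The wrist view shows the pan's 43 mm circle centred at about (307,83) inside the ring. The weight is held upright between the fingers, knob top at about (325,387). Next I'll refine the pan centre and the weight's offset in the grip.

```bash
cat > ref.py <<'E'
from go import *
def circ(f,c0,img):
    # dark 43 mm circle: radial search for darkest edge in world plane z=.068
    g=cv2.GaussianBlur(cv2.cvtColor(f["color"],cv2.COLOR_BGR2GRAY),(3,3),0).astype(np.float32); c=np.array(c0)
    for it in range(6):
        P=[]
        for a in np.arange(0,2*np.pi,.1):
            rr=np.arange(.016,.028,.0004); u=np.array([np.cos(a),np.sin(a)])
            px=proj(f,np.c_[c+rr[:,None]*u,np.full(len(rr),.068)]).astype(np.float32)
            v=cv2.remap(g,px[:,0].copy(),px[:,1].copy(),cv2.INTER_LINEAR)[:,0]; P.append(c+rr[v.argmin()]*u)
        P=np.array(P); A=np.c_[2*P,np.ones(len(P))]
        w=np.ones(len(P))
        for _ in range(10):
            q=np.linalg.lstsq(A*w[:,None],(P**2).sum(1)*w,rcond=None)[0]; r=np.sqrt(q[2]+q[0]**2+q[1]**2)
            w=1/(1+(np.abs(np.hypot(*(P-q[:2]).T)-r)/.0007)**2)
        c=q[:2]
    return c,r
E
python3 - <<'E'
from ref import *
s=robot.state(); R=np.array(s["eef_rot"]); g=np.array(s["ee_pos"])-.005*R[:,2]
f=robot.grab_frame("wrist"); print(circ(f,[.5305,.269],0), atz(f,(307,83),.068))
k=atz(f,(325,387),g[2]+.028); print("knob in tool",R.T@(k-g))
for d in (-.003,0,.003): print(d,proj(f,[g+d*R[:,0]-.028*R[:,2]]))
im=f["color"]; cv2.imwrite("pics/k.png",cv2.resize(im[250:430,240:410],None,fx=3,fy=3,interpolation=cv2.INTER_CUBIC))
go([.5305-.015,.2695-.06,.286],down(1.4))
E
```

```text
(array([0.5303, 0.2694]), np.float64(0.020656445984071854)) [0.5311 0.2711 0.068 ]
knob in tool [ 0.0009  0.0005 -0.028 ]
-0.003 [[323.3854 396.6   ]]
0 [[323.3735 389.1415]]
0.003 [[323.3615 381.5427]]
t 16.35 now grasp [0.5263 0.1564 0.2869]
tr cm [ 5.0486 -1.9706  0.0963] tw [ 0.0002 -0.0005 -0.0006]
```

View pics/k.png

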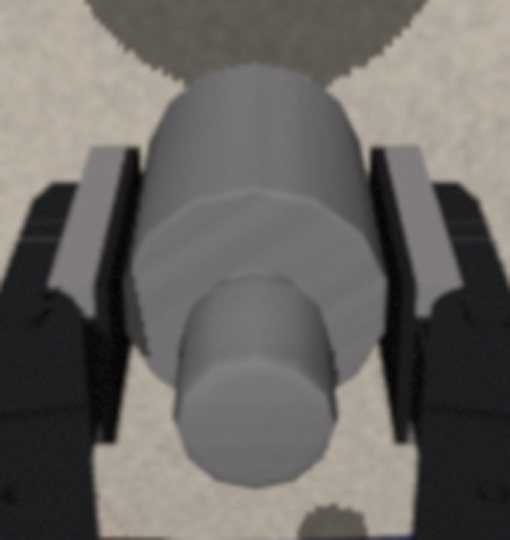

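Emit:
{"method": "step_arm", "body": {"commands": [{"translation": [2.5,-1,0],"twist": [0,0,0]},{"translation": [5,-1,0],"twist": [0,0,0]},{"translation": [7,-1,0],"twist": [0,0,0]},{"translation": [7,-1,0],"twist": [0,0,0]},{"translation": [7,-1,0],"twist": [0,0,0]}]}}

```text
time: 16.98
ee_pos: [0.5286, 0.226, 0.2818]
eef_rot: [[0.171, 0.985, 0.0], [0.985, -0.171, -0.001], [-0.001, 0.0, -1.0]]
ft_force: [-0.5, 0.3, -2.7]
grip_width: 0.0325
grasp_force: 40.8
```

```bash
python3 - <<'E'
from ref import *
s=robot.state(); R=np.array(s["eef_rot"]); g=np.array(s["ee_pos"])-.005*R[:,2]
f=robot.grab_frame("wrist"); print(ray(f,(320,240))[0],circ(f,[.5303,.2694],0)); c,r=circ(f,[.5303,.2694],0)
c1=np.array([.5406,.236,.4103]); v1=np.array([.5303,.2694,.068])-c1; c2,v2=ray(f,proj(f,[[*c,.068]])[0])
print("tri",tri([(c1,v1/np.linalg.norm(v1)),(c2,v2)]))
R1=down(1.4); 
go([.5303,.2700,.16],R1); go([.5303,.2700,.105],R1)
E
```

```text
[0.5429 0.3067 0.4112] (array([0.5301, 0.2714]), np.float64(0.022374548067174947))
tri [0.5299 0.2704 0.058 ]
t 17.025 now grasp [0.5287 0.2256 0.2868]
tr cm [ 4.4138 -0.6095 12.6752] tw [ 0.0003  0.001  -0.0022]
t 17.025 now grasp [0.5287 0.2256 0.2868]
tr cm [ 4.4194 -0.6113 18.1752] tw [ 0.0003  0.001  -0.0022]
```

Emit:
{"method": "step_arm", "body": {"commands": [{"translation": [2.5,-0.3,0],"twist": [0,0,0]},{"translation": [4.5,-0.6,2],"twist": [0,0,0]},{"translation": [4.5,-0.6,6],"twist": [0,0,0]},{"translation": [4.5,-0.6,10],"twist": [0,0,0]},{"translation": [4.5,-0.6,13],"twist": [0,0,0]},{"translation": [4.5,-0.6,15.5],"twist": [0,0,0]},{"translation": [4.5,-0.6,16.8],"twist": [0,0,0]},{"translation": [4.5,-0.6,17.2],"twist": [0,0,0]},{"translation": [4.5,-0.6,17.2],"twist": [0,0,0]},{"translation": [4.5,-0.6,17.2],"twist": [0,0,0]}]}}

```text
time: 18.27
ee_pos: [0.5309, 0.2732, 0.1112]
eef_rot: [[0.17, 0.985, 0.002], [0.985, -0.17, 0.002], [0.002, 0.002, -1.0]]
ft_force: [-0.6, -0.1, -3.4]
grip_width: 0.0329
grasp_force: 40.8
```

```bash
python3 - <<'E'
from go import *
s=robot.state(); print(s["ft_force"]); go([.5302,.2710,.096],down(1.4))
E
```

```text
[-0.5982 -0.056  -3.4327]
t 18.275 now grasp [0.5309 0.2731 0.1162]
tr cm [-0.2277 -0.0345  2.0196] tw [ 0.002  -0.002  -0.0005]
```

Emit:
{"method": "step_arm", "body": {"commands": [{"translation": [-0.2,0,0.3],"twist": [0,0,0]},{"translation": [-0.2,0,0.6],"twist": [0,0,0]},{"translation": [-0.2,0,0.9],"twist": [0,0,0]},{"translation": [-0.2,0,1.2],"twist": [0,0,0]},{"translation": [-0.2,0,1.4],"twist": [0,0,0]},{"translation": [-0.2,0,1.6],"twist": [0,0,0]},{"translation": [-0.2,0,1.7],"twist": [0,0,0]},{"translation": [-0.2,0,1.7],"twist": [0,0,0]},{"translation": [-0.2,0,1.7],"twist": [0,0,0]}]}}

```text
time: 19.4
ee_pos: [0.5297, 0.2707, 0.0931]
eef_rot: [[0.17, 0.985, -0.0], [0.985, -0.17, 0.0], [0.0, -0.0, -1.0]]
ft_force: [-1.4, -1.3, -0.7]
grip_width: 0.033
grasp_force: 40.8
```

```bash
python3 - <<'E'
from go import *
for _ in range(3):
    robot.grab_frame("wrist"); s=robot.state(); print(s["ft_force"],s["ee_pos"])
go([.5302,.2710,.096],down(1.4))
E
```

```text
[-1.34   -0.9254 -1.4949] [0.5297 0.2707 0.093 ]
[-2.2109  0.3637 -0.9913] [0.5297 0.2707 0.093 ]
[-1.3314 -0.3773 -1.3052] [0.5297 0.2707 0.093 ]
t 19.55 now grasp [0.5297 0.2707 0.098 ]
tr cm [0.0416 0.0456 0.2001] tw [-0.0001 -0.0004 -0.0003]
```

Emit:
{"method": "step_arm", "body": {"commands": [{"translation": [0,0,0.1],"twist": [0,0,0]},{"translation": [0,0,0.2],"twist": [0,0,0]},{"translation": [0,0,0.2],"twist": [0,0,0]},{"translation": [0,0,0.2],"twist": [0,0,0]}]}}

```text
time: 20.05
ee_pos: [0.5298, 0.2707, 0.091]
eef_rot: [[0.17, 0.985, 0.0], [0.985, -0.17, 0.001], [0.001, 0.0, -1.0]]
ft_force: [-1.0, -0.6, 0.5]
grip_width: 0.0329
grasp_force: 40.8
```

Emit:
{"method": "step_arm", "body": {"commands": [{"translation": [0,0,0],"twist": [0,0,0]},{"translation": [0,0,0],"twist": [0,0,0]},{"translation": [0,0,0],"twist": [0,0,0]},{"translation": [0,0,0],"twist": [0,0,0]},{"translation": [0,0,0],"twist": [0,0,0]}], "gripper": 0.65}}

```text
time: 20.68
ee_pos: [0.5299, 0.2707, 0.091]
eef_rot: [[0.17, 0.985, 0.0], [0.985, -0.17, 0.001], [0.001, 0.0, -1.0]]
ft_force: [-0.1, -0.5, -0.2]
grip_width: 0.0555
grasp_force: 0.0
```

Emit:
{"method": "step_arm", "body": {"commands": [{"translation": [0,0,-1.5],"twist": [0,0,0]},{"translation": [0,0,-4],"twist": [0,0,0]},{"translation": [0,0,-8],"twist": [0,0,0]},{"translation": [0,0,-12],"twist": [0,0,0]},{"translation": [-4,0,-16],"twist": [0,0,0]},{"translation": [-8,0,-17],"twist": [0,0,0]},{"translation": [-9,0,-17],"twist": [0,0,0]},{"translation": [-9,0,-17],"twist": [0,0,0]},{"translation": [-9,0,-17],"twist": [0,0,0]}]}}

```text
time: 21.8
ee_pos: [0.5138, 0.1836, 0.2606]
eef_rot: [[0.168, 0.986, -0.001], [0.986, -0.168, 0.002], [0.002, -0.001, -1.0]]
ft_force: [0.3, 0.2, 0.7]
grip_width: 0.0555
grasp_force: 0.0
```

```bash
python3 - <<'E'
from go import *
s=robot.state(); print(s["time"],s["ee_pos"],s["ft_force"])
F={n:robot.grab_frame(n) for n in ("wrist","side","scene")}
for n,f in F.items():
    for l in ("weight_middle","cup","jar","bottle","weight_long","weight_short"):
        for q in robot.silhouettes(f,l)[:1]:
            ys,xs=np.nonzero(q["region"]); print(n,l,round(q["conf"],2),np.round(q["bbox"]),atz(f,(xs.mean(),ys.mean()),.09 if l=="weight_middle" else .03))
    print(proj(f,[[.530,.2704,.062],[.530,.2704,.124]]))
f=F["wrist"]["color"]; cv2.imwrite("pics/end.png",np.hstack([cv2.resize(f[0:240,180:440],(400,370)),cv2.resize(F["side"]["color"][80:190,240:359],(400,370),interpolation=cv2.INTER_CUBIC)]))
E
```

```text
21.8 [0.5138 0.1836 0.2606] [0.2863 0.2411 0.7282]
wrist weight_middle 0.6 [304.  90. 352. 139.] [0.5299 0.2704 0.09  ]
wrist cup 0.75 [481. 297. 556. 363.] [0.7046 0.0108 0.03  ]
wrist jar 0.58 [274.  58. 378. 170.] [0.5312 0.271  0.03  ]
wrist bottle 0.73 [546. 222. 639. 294.] [0.7922 0.082  0.03  ]
[[325.9622 113.7026]
 [326.1889 111.7931]]
side weight_middle 0.69 [296. 108. 310. 135.] [0.5307 0.2625 0.09  ]
side cup 0.9 [389. 192. 412. 230.] [0.7008 0.0195 0.03  ]
side jar 0.61 [449. 299. 486. 334.] [ 0.7524 -0.249   0.03  ]
side bottle 0.7 [416. 143. 440. 202.] [0.7869 0.1164 0.03  ]
side weight_long 0.75 [312. 296. 337. 343.] [ 0.4998 -0.2148  0.03  ]
side weight_short 0.95 [276. 310. 294. 340.] [ 0.4297 -0.2212  0.03  ]
[[302.6294 130.4905]
 [301.605  108.4067]]
scene cup 0.68 [360. 276. 391. 312.] [0.6944 0.0187 0.03  ]
scene jar 0.67 [232. 332. 268. 370.] [ 0.7582 -0.2443  0.03  ]
scene bottle 0.94 [416. 274. 443. 330.] [0.7531 0.1084 0.03  ]
scene weight_long 0.74 [230. 253. 266. 270.] [ 0.4986 -0.2161  0.03  ]
scene weight_short 0.5 [227. 232. 250. 250.] [ 0.4251 -0.2186  0.03  ]
[[447.4489 216.0869]
 [451.2994 193.933 ]]
```

View pics/end.png

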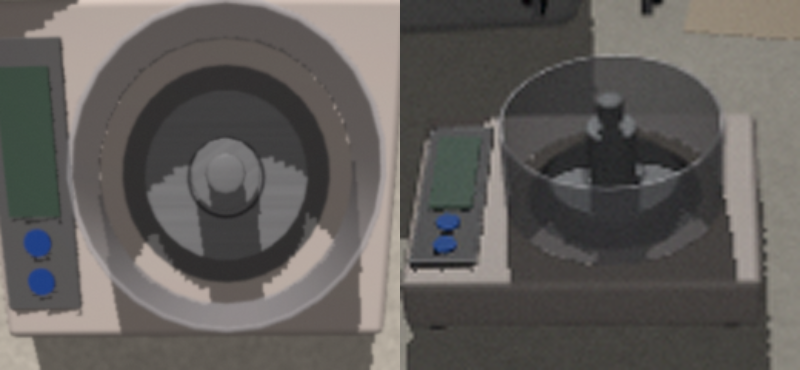

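The weight stands upright and centred in the pan's 43 mm circle (wrist px about (326,113)). The ring is untouched and the other things are still in place. Handing in.

```bash
python3 -c "
from station import robot
print(robot.hand_in())"
```

```text
the job is handed in; nothing more can be done
None
```

I stood the middle weight on the pad, let go and regrasped it, then set it down gently, upright and centred on the balance pan; the job was handed in after about 22 s, with no verdict returned.

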